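# Hold a brass handle tube in the V-blocks for cross-drilling

### The arm

A 6-joint arm with a two-finger parallel gripper is mounted at the origin on the work surface. World frame = base frame: x ahead of the robot, y to its left, z up, the work surface at z = 0. Lengths are in mm, angles in degrees, forces in N, time in s.
With the tool pointing down it reaches from about 350 to 850 mm from the base axis. Payload 8.1 kg.
Tool frame: the origin (TCP) lies midway between the tips of the shut fingers; the grasp point (between the pads) lies 19 mm behind it; x points along the fingers, z is the direction in which the jaws open and shut, and the axes are right-handed (so a half turn about x gives the same grasp; the last joint's range is limited). The gripper opens to 85 mm and grips with 20 to 120 N. Pads are 22 mm wide; open, the fingers measure 114 mm over their backs; the gripper's body (76 mm by 85 mm) begins 54 mm behind the grasp point. The pads swing forward as they close: fully open they stand 13 mm farther back than shut.
Start: joints at [-79.435, 7.471, 85.268, -0, 87.261, -4.893], TCP at [159.943, -578.293, 208.692] pointing down, gripper open.
Joint ranges: [-169.43, 169.43], [-51.17, 129.36], [1.28, 143.12], [-76.62, 256.62], [0, 156.53], [-152.29, 152.29]. Speed limits (degrees/s): [136.94, 136.94, 159.86, 180, 180, 180].

### API

Orientations are given as [roll, pitch, yaw] about the fixed x, y, z axes, in that order (R = Rz(yaw) Ry(pitch) Rx(roll)).
In Python, from bench import r gives the robot as it stands. The module is installed in compiled form; this text tells all that it offers.
- The arm moves only by the tool servo_tool, never from a script. Its argument "commands" is a list that holds one entry, the list of rows, each a list of 7 numbers: the closure in counts, from 0 (fully open) to 255 (shut), then the shift along the tool's x, y, z in cm, then the turn, a rotation vector about the tool's x, y, z in degrees. A call has 1 to 8 rows; each row is the pose to reach, as a shift and turn from the pose commanded when the call began, along the tool's axes at that moment; what a row does not reach only later rows make up. A row lasts 1/10 s, in which the tool goes at most 50 mm and 8.59 degrees, less where a joint would pass 70% of its speed; a pose out of reach is approached as far as the arm can. A call with a gripper value outside its range is refused whole. The fingers move at their own pace and stop on an object; "force" is the grip in N (left out, the last holds). Time passes only in rows, so rows that repeat a pose let the fingers close. It gives the time, the measured TCP pose, the force and the opening at its end, in the units of the state.
- r.sense(): the state, without advancing time (a new reading comes with each control period).
- r.snapshot(name): name is "scene" or "top" or "wrist"; returns (picture, depth): 384x512x3 uint8, red, green, blue; 384x512 float32, mm along the optical axis (not along the pixel's ray), 0 where there is no reading.
- r.calibration(name): a dict with "fx", "fy", "cx", "cy" (pixels), "pose" (4x4, takes a point from camera to world coordinates). Camera axes: x right, y down, z forward; pixel columns grow to the right and rows downward; lengths in mm; the calibration is good to about 2 mm. A picture is of the moment at which its call begins: read the wrist's pose just before it. calibration takes no time and is no camera call; for the wrist camera it gives the pose at the moment of the call.
- r.hand_in(): hands the job in, once; it reports no verdict.
The state is a dict: "time": time; "joint_pos": joint angles; "qd": joint speeds; "joint_efforts": joint torques, N m; "tool_pos": TCP position; "tcp_rot": TCP orientation; "ft_force": force on the tool from outside, world axes, zero at the start; "wrist_torque": the same for the moment, N m; "finger_gap": finger opening in mm.
Only numpy, scipy, OpenCV 4.12 (cv2) and the standard library are available. Lean on these libraries where they do the work, as an engineer would, in place of code of your own. Each camera call takes 0.05 s, during which the arm holds its last target.

### The job

Get the brass bag-handle tube ready for its rivet hole to be drilled: it has to lie in the two V-blocks of the drilling jig with its end against the end stop, and the wooden dowel has to be pushed all the way into its bore, up to the stop as well, so that the drill does not crush the tube. Finish while holding it there: press down on the tube midway between the V-blocks, firmly (about 10 N), so that it bears on both sides of the V, and keep pressing, without letting go, when you are done. Leave the mug, the glue jar, the hammer and the rivet box where they are.

Things in the scene. Friction and masses are not known exactly. Their poses are not given: they have to be found in the camera images.
- tube_center (a point): Centre of the loose brass tube: outer diameter 25 mm, bore 19 mm right through, 130 mm long, 0.2 kg, plain square ends, both alike. It starts lying on the bench (centre 12.5 mm up). Its x axis is the tube's axis; it can be rolled to any angle about it.
- dowel_center (a point): Centre of the loose, pale hardwood dowel: diameter 17 mm, 180 mm long, 30 g, both ends alike with a 5 mm long taper down to 10 mm diameter. It starts lying on the bench (centre 8.5 mm up). Its x axis is the dowel's axis. Pushed home against the stop it sticks out of the tube by 50 mm.
- seat (a point): Point of the fixed drilling jig where the tube's centre lies when seated in both V-blocks with its end on the end stop, 43.7 mm above the bench, midway between the blocks. x runs along the V towards the stop, z up. The dowel goes in from the -x side, where the space is open. In the gap between the blocks the base plate's top is 33.7 mm below this point.
- stop (a point): Middle of the aluminium end stop's face at the tube's axis height: 65 mm from seat along the V (same axes). The face looks to -x; the stop is 12 mm thick, 44 mm wide (y) and its top is 14 mm above this point.
- jig: Fixed drilling jig, same axes as seat; origin on the bench under seat. Dark steel base plate 10 mm thick from x -76 to +100, y -50 to +62 mm. Drill-bush arm, parked and not used: post at x 58, y 50 mm, arm from x 47 to 117 mm, top of its knob 82 mm above the bench.
- flank_a: The +y side of the V in both fixed steel V-blocks (origin and axes as jig). The blocks, 34 mm long and 56 mm wide, have their middles at x -41 and +41 mm: a clear gap of 48 mm between them. 90-degree V, ground and oiled so the tube slides easily, mouth 36 mm wide, its bottom 26 mm and the blocks' tops 44 mm above the bench.
- flank_b: The -y side of the V in both fixed steel V-blocks (origin and axes as jig). The blocks, 34 mm long and 56 mm wide, have their middles at x -41 and +41 mm: a clear gap of 48 mm between them. 90-degree V, ground and oiled so the tube slides easily, mouth 36 mm wide, its bottom 26 mm and the blocks' tops 44 mm above the bench.
- mug: White mug, 80 mm across, 92 mm high, handle to its +y; origin under its centre. Bystander.
- glue_jar: Yellow glue jar with blue lid, 60 mm across, 58 mm high; origin under its centre. Bystander.
- hammer: Hammer with wooden handle lying along its x axis, 260 mm long, 26 mm high; origin under its middle, head at +x. Bystander.
- rivet_box: Clear plastic box, open on top, 130 x 100 x 35 mm high, with brass and steel rivets in it; origin under its centre. Bystander.
Not all that is in view belongs to the job. Leave any black or grey look-alike of the part that bears tube_center alone. What is shaped like the part that bears dowel_center but red is not meant.

How it is judged (in metres and radians):
At the end, for the whole second after the job is handed in: Tube in both V-blocks (2.5 mm sideways and in height, 2 degrees), within 4 mm of the stop; dowel inside it, within 5 mm of the stop; the fingers push on the tube with over 5 N and each side of the V bears over 3 N from it (weight alone gives under 2.5 N), all through the last second (x of tube_center in the frame of seat between -0.004 and 0.004 m and y of tube_center in the frame of seat between -0.0025 and 0.0025 m and z of tube_center in the frame of seat between -0.0025 and 0.0025 m and angle between the x axis of tube_center and the x axis of seat, either way round below 0.035 rad and x of dowel_center in the frame of seat between -0.03 and -0.021 m and y of dowel_center in the frame of seat between -0.004 and 0.004 m and z of dowel_center in the frame of seat between -0.004 and 0.004 m and angle between the x axis of dowel_center and the x axis of seat, either way round below 0.05 rad and contact force between tube and flank_a above 3 N and contact force between tube and flank_b above 3 N and contact force between the fingers and tube above 5 N); the arm keeps its last pose, push and grip.
It fails at once if a bystander (mug, glue jar, hammer, rivet box) is shifted by more than 20 mm (distance of any of mug, glue_jar, hammer, rivet_box from where it was at the start of the episode above 0.02 m).
It also fails if it takes over 72 s, if anything falls off the work surface, if the arm or the gripper's body presses on something with over 40 N, if the wrist force passes 120 N, or if a joint passes its speed limit or range.

## Working session

There is one attempt and no reset: what is moved stays moved. The work goes in short steps, Python scripts to look and compute and a tool call to move; the robot and the scene stay as the last step left them, time stands still between calls to the robot, and variables do not carry over. Pictures are saved under pics/ and viewed, and the job is handed in when it is done.

Besides the shell and the picture viewer there is one more tool, called after ">>>" by a JSON object that holds its "api" and its "payload". servo_tool: Moves the arm, as the interface text tells. Its arguments: {"type":"object","properties":{"commands":{"type":"array","items":{"type":"array","items":{"type":"array","items":{"type":"number"}}}},"force":{"type":"number"}},"required":["commands"]}

```bash
mkdir -p pics; cat > h.py <<'E'
import numpy as np, cv2
from bench import r
def snap(n,f):
    c=r.calibration(n); im,d=r.snapshot(n)
    cv2.imwrite('pics/'+f+'.png',im[:,:,::-1]); np.savez('pics/'+f+'.npz',im=im,d=d,pose=c['pose'],k=[c['fx'],c['fy'],c['cx'],c['cy']])
    return im,d,c
def load(f):
    z=np.load('pics/'+f+'.npz'); return z['im'],z['d'],z['pose'],z['k']
def pt(f,u,v,z=None):
    im,d,P,k=load(f); ray=np.array([(u-k[2])/k[0],(v-k[3])/k[1],1.])
    if z is None: return P[:3,:3]@(ray*d[int(round(v)),int(round(u))])+P[:3,3]
    w=P[:3,:3]@ray; t=(z-P[2,3])/w[2]; return P[:3,3]+t*w
E
python3 - <<'E'
from h import *
s=r.sense(); print({k:np.round(v,2) for k,v in s.items()})
for n in ['scene','top','wrist']:
    _,_,c=snap(n,n+'0'); print(n,np.round(c['pose'],3).tolist(),c['fx'],c['cx'],c['cy'])
E
```

```text
{'time': np.float64(0.0), 'joint_pos': array([-79.43,   7.51,  85.33,   0.  ,  87.26,  -4.89]), 'qd': array([ 0.03, -0.06,  0.06, -0.07,  0.02,  0.02]), 'joint_efforts': array([ 0.000e+00, -5.694e+01, -5.005e+01,  0.000e+00,  1.000e-02,
       -0.000e+00]), 'tool_pos': array([ 159.84, -577.69,  207.63]), 'tcp_rot': array([174.52,  89.89,  99.98]), 'ft_force': array([ 0.41, -0.28, -0.63]), 'wrist_torque': array([-0.04, -0.04, -0.04]), 'finger_gap': np.float64(85.43)}
scene [[0.561, 0.678, -0.474, 1246.871], [0.827, -0.469, 0.309, -450.108], [-0.013, -0.565, -0.825, 1312.921], [0.0, 0.0, 0.0, 1.0]] 476.5681879688424 254.78623255494364 186.237172456075
top [[0.022, -0.99, 0.139, 345.865], [-0.999, -0.025, -0.023, 26.185], [0.026, -0.138, -0.99, 1364.408], [0.0, 0.0, 0.0, 1.0]] 478.4928776381571 259.0039608320393 191.7146943581796
wrist [[0.267, -0.914, -0.306, 239.257], [-0.964, -0.254, -0.082, -556.761], [-0.003, 0.317, -0.949, 373.803], [0.0, 0.0, 0.0, 1.0]] 346.20409469612963 252.48146249255788 191.23976057571736
```

View pics/scene0.png

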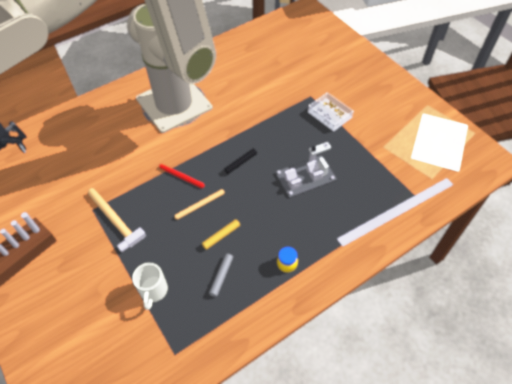

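View pics/top0.png

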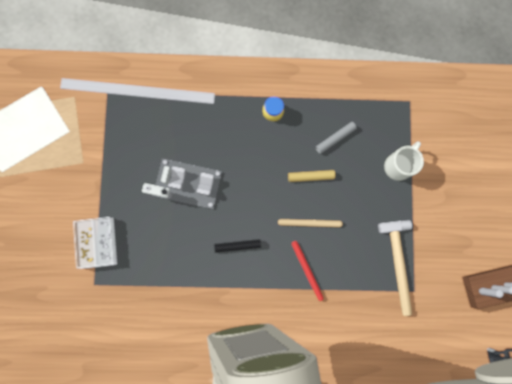

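View pics/wrist0.png

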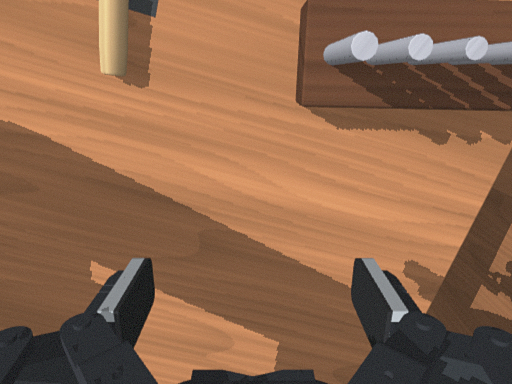

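The top view shows the brass tube at about (311,176), the dowel at (310,223), and the jig at (190,184) with its drill arm towards the left. I'll measure these next.

```bash
python3 - <<'E'
from h import *
im,d,P,k=load('top0')
hsv=cv2.cvtColor(im,cv2.COLOR_RGB2HSV)
def blob(mask,box,z,name,f='top0'):
    m=np.zeros_like(mask); x0,y0,x1,y1=box; m[y0:y1,x0:x1]=mask[y0:y1,x0:x1]
    n,l,st,_=cv2.connectedComponentsWithStats(m); i=1+np.argmax(st[1:,4]); c=max(cv2.findContours((l==i).astype(np.uint8),0,2)[0],key=cv2.contourArea)
    (cx,cy),(w,h),a=cv2.minAreaRect(c); b=cv2.boxPoints(((cx,cy),(w,h),a))
    q=np.array([pt(f,u,v,z) for u,v in b]); e=[q[1]-q[0],q[2]-q[1]]; e=max(e,key=np.linalg.norm)
    print(name,st[i,4],(cx,cy),'ctr',np.round(q.mean(0),1),'len',np.linalg.norm(q[1]-q[0]),np.linalg.norm(q[2]-q[1]),'yaw',np.degrees(np.arctan2(e[1],e[0])))
m=((hsv[:,:,1]>70)&(hsv[:,:,2]>100)).astype(np.uint8)
blob(m,(280,160,345,190),12.5,'tube'); blob(m,(270,210,350,235),8.5,'dowel')
crop=im[140:230,130:240]; cv2.imwrite('pics/jigtop.png',cv2.resize(crop[:,:,::-1],None,fx=7,fy=6.6,interpolation=2))
im,d,P,k=load('scene0');hsv=cv2.cvtColor(im,cv2.COLOR_RGB2HSV)
m=((hsv[:,:,1]>70)&(hsv[:,:,2]>100)).astype(np.uint8)
blob(m,(195,215,245,255),12.5,'tube',f='scene0'); blob(m,(170,187,230,222),8.5,'dowel',f='scene0')
# jig height points
for f in ['top0']:
    im,d,P,k=load(f); vv,uu=np.mgrid[150:220,135:235]
    X=np.stack([(uu-k[2])/k[0]*d[vv,uu],(vv-k[3])/k[1]*d[vv,uu],d[vv,uu]],-1)@P[:3,:3].T+P[:3,3]
    z=X[...,2]; print(np.histogram(z,bins=np.arange(-10,100,5)))
    mm=(z>6)&(z<17); b=cv2.minAreaRect(X[(z>5)][:,:2].astype(np.float32)); print(b)
E
```

```text
tube 466 (311.50225830078125, 175.533203125) ctr [ 586.5 -155.    12.5] len 137.02605641627196 28.938215744889 yaw -84.63326211182644
dowel 300 (310.00146484375, 222.9531707763672) ctr [ 450.2 -152.1    8.5] len 16.253233660919225 177.21901606499404 yaw -90.43507147862168
tube 428 (220.79364013671875, 233.70867919921875) ctr [ 587.  -149.2   12.5] len 141.81969436489857 34.91404466318766 yaw 95.51696721491138
dowel 381 (199.01681518554688, 203.94241333007812) ctr [ 451.8 -148.1    8.5] len 185.89647157442602 26.833740704778293 yaw 89.72578336023868
(array([  54, 1365, 2634, 1031,  826,  156,   29,   81,  108,  101,  176,
         90,   20,   41,   29,   27,  123,   53,   28,    4,    0]), array([-10,  -5,   0,   5,  10,  15,  20,  25,  30,  35,  40,  45,  50,
        55,  60,  65,  70,  75,  80,  85,  90,  95]))
((495.80792236328125, 190.65853881835938), (318.2599792480469, 311.2059020996094), 3.2880239486694336)
```

View pics/jigtop.png

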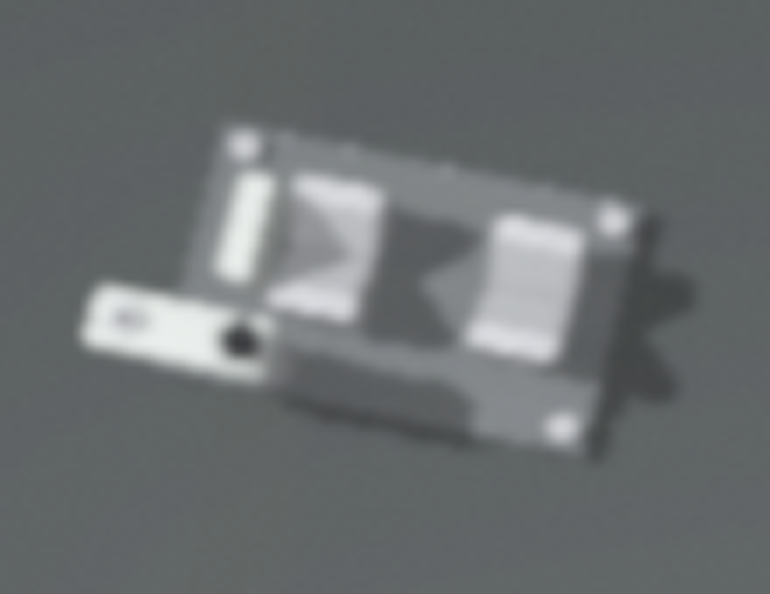

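```bash
cat >> h.py <<'E'
from scipy.spatial.transform import Rotation as Ro
import json
def Rm(s): 
    a=s['tcp_rot']; return Ro.from_euler('xyz',a,degrees=True).as_matrix()
def plan(p0,R0,p,R):
    sh=R0.T@(np.array(p)-p0)/10; rv=np.degrees(Ro.from_matrix(R0.T@R).as_rotvec())
    n=max(np.linalg.norm(sh)/5,np.linalg.norm(rv)/8.59); print('shift cm',np.round(sh,3),'rot deg',np.round(rv,2),'rows>=',round(n,1)); return sh,rv
def down(zyaw):  # tool x down, jaw axis z at world yaw
    a=np.radians(zyaw); z=np.array([np.cos(a),np.sin(a),0]); x=np.array([0,0,-1.]); return np.column_stack([x,np.cross(z,x),z])
E
python3 - <<'E'
from h import *
s=r.sense(); R=Rm(s); print(R.round(3)); z=R[:,2]; print('jaw yaw',np.degrees(np.arctan2(z[1],z[0])))
c=r.calibration('wrist'); P=c['pose']; print('cam in tool', (R.T@(P[:3,3]-s['tool_pos'])).round(1)); print((R.T@P[:3,:3]).round(3))
print('jig rough', pt('top0',176.9,177.4,44),pt('top0',205.4,183.5,44))
E
```

```text
[[-0.     0.964  0.267]
 [ 0.001  0.267 -0.964]
 [-1.     0.    -0.001]]
jaw yaw -74.54064388669704
cam in tool [-166.    82.1    0.6]
[[ 0.001 -0.317  0.949]
 [ 0.001 -0.949 -0.317]
 [ 1.     0.001 -0.001]]
jig rough [565.74858605 225.4848501   44.        ] [550.58512734 145.6678677   44.        ]
```

```bash
python3 - <<'E'
from h import *
s=r.sense(); R=Rm(s); p0=[159.943,-578.293,208.692]; plan(np.array(p0),R,[520,-190,150],down(0))
E
```

```text
shift cm [  5.914  45.052 -27.819] rot deg [-7.454e+01 -6.000e-02 -6.000e-02] rows>= 10.7
```

>>> {"api": "servo_tool", "payload": {"commands": [[[0,3,27,-16,-45,0,0],[0,3,27,-16,-45,0,0],[0,3,27,-16,-45,0,0],[0,3,27,-16,-45,0,0],[0,3,27,-16,-45,0,0],[0,3,27,-16,-45,0,0],[0,3,27,-16,-45,0,0],[0,3,27,-16,-45,0,0]]]}}

```text
time: 0.95
tool_pos: [378.7, -350.2, 178.2]
tcp_rot: [146.9, 89.9, 117.6]
ft_force: [0.4, -0.2, 0.6]
finger_gap: 85.5
```

```bash
cat >> h.py <<'E'
def apply(sh,rv,n=None):
    c=json.load(open('cmd.json')); p=np.array(c['p']);R=np.array(c['R'])
    p=p+R@np.array(sh)*10; R=R@Ro.from_rotvec(np.radians(rv)).as_matrix(); json.dump({'p':p.tolist(),'R':R.tolist()},open('cmd.json','w'))
    s=r.sense(); print('cmd',p.round(1),'meas',np.round(s['tool_pos'],1),'roterr',np.degrees(Ro.from_matrix(R.T@Rm(s)).magnitude()).round(2),'F',np.round(s['ft_force'],1),'gap',round(s['finger_gap'],1),'J',np.round(s['joint_pos'],0),'t',s['time'])
    return p,R
def go(p,R):
    c=json.load(open('cmd.json')); return plan(np.array(c['p']),np.array(c['R']),p,R)
E
python3 - <<'E'
from h import *
json.dump({'p':[159.943,-578.293,208.692],'R':down(-74.541).tolist()},open('cmd.json','w'))
apply([3,27,-16],[-45,0,0]); go([520,-190,150],down(0))
E
```

```text
cmd [ 377.5 -352.1  178.7] meas [ 378.7 -350.2  178.2] roterr 0.19 F [ 0.4 -0.2  0.6] gap 85.5 J [-48.  -5. 101.   0.  84. -19.] t 0.95
shift cm [ 2.869 21.128  4.402] rot deg [-29.54   0.     0.  ] rows>= 4.4
```

>>> {"api": "servo_tool", "payload": {"commands": [[[0,2.87,21.13,4.4,-29.54,0,0],[0,2.87,21.13,4.4,-29.54,0,0],[0,2.87,21.13,4.4,-29.54,0,0],[0,2.87,21.13,4.4,-29.54,0,0],[0,2.87,21.13,4.4,-29.54,0,0],[0,2.87,21.13,4.4,-29.54,0,0],[0,2.87,21.13,4.4,-29.54,0,0],[0,2.87,21.13,4.4,-29.54,0,0]]]}}

```text
time: 1.75
tool_pos: [519.3, -191.8, 150.2]
tcp_rot: [-102.6, 90.0, -102.7]
ft_force: [-0.6, -0.3, -0.3]
finger_gap: 85.3
```

```bash
python3 - <<'E'
from h import *
apply([2.87,21.13,4.4],[-29.54,0,0]); snap('wrist','w1'); go([555,150,150],down(-10.8))
E
```

```text
cmd [ 520. -190.  150.] meas [ 519.3 -191.8  150.2] roterr 0.13 F [-0.6 -0.3 -0.3] gap 85.3 J [-26.   2.  97.  -0.  81. -25.] t 1.75
shift cm [-1.0000e-03  3.3998e+01  3.5010e+00] rot deg [10.8  0.   0. ] rows>= 6.8
```

View pics/w1.png

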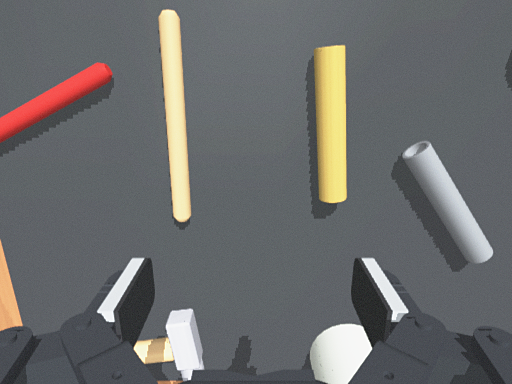

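```bash
cat >> h.py <<'E'
def rod(f,box,rad,zend,lo=(8,50,120),hi=(35,255,255)):
    im,d,P,k=load(f); hsv=cv2.cvtColor(im,cv2.COLOR_RGB2HSV); m=cv2.inRange(hsv,lo,hi)
    M=np.zeros_like(m); x0,y0,x1,y1=box; M[y0:y1,x0:x1]=m[y0:y1,x0:x1]
    n,l,st,_=cv2.connectedComponentsWithStats(M); i=1+np.argmax(st[1:,4]); v,u=np.where(l==i)
    # midline per row
    rows=np.unique(v); mid=np.array([[ (u[v==a].min()+u[v==a].max())/2,a] for a in rows])
    sel=mid[int(len(mid)*.12):int(len(mid)*.88)]; q=np.array([pt(f,a,b,rad)[:2] for a,b in sel])
    vx,vy,cx,cy=cv2.fitLine(q.astype(np.float32),cv2.DIST_HUBER,0,.01,.01).ravel(); 
    if vy<0: vx,vy=-vx,-vy
    e=[pt(f,*mid[0],zend)[:2],pt(f,mid[-1][0],mid[-1][1],zend)[:2]]
    t=[(x-[cx,cy])@[vx,vy] for x in e]; c=np.array([cx,cy])+np.mean(t)*np.array([vx,vy])
    w=[pt(f,u[v==a].max(),a,rad)-pt(f,u[v==a].min(),a,rad) for a in rows[len(rows)//3:2*len(rows)//3]]
    print(f,'ctr',c.round(1),'yaw',np.degrees(np.arctan2(vy,vx)).round(2),'len',abs(t[0]-t[1]).round(1),'dia~',np.mean([np.linalg.norm(a) for a in w]).round(1)); return c
E
python3 - <<'E'
from h import *
rod('w1',(300,30,360,215),12.5,24); rod('w1',(150,0,200,230),8.5,13)
im,d,P,k=load('w1')
for u,v in [(331,120),(175,120),(250,120),(250,40)]: print(u,v,pt('w1',u,v).round(1))
for i in range(3): print(np.round(r.sense()['tool_pos'],1))
E
```

```text
w1 ctr [ 588.7 -153.2] yaw 95.41 len 130.3 dia~ 24.9
w1 ctr [ 452.6 -151.1] yaw 89.77 len 180.7 dia~ 16.8
331 120 [ 585.1 -145.4   26. ]
175 120 [ 454.3 -146.2   17.8]
250 120 [ 518.  -148.2    2.1]
250 40 [518.2 -82.2   1.4]
[ 519.3 -191.7  150.3]
[ 519.3 -191.7  150.3]
[ 519.3 -191.7  150.3]
```

>>> {"api": "servo_tool", "payload": {"commands": [[[0,0,34,3.5,10.8,0,0],[0,0,34,3.5,10.8,0,0],[0,0,34,3.5,10.8,0,0],[0,0,34,3.5,10.8,0,0],[0,0,34,3.5,10.8,0,0],[0,0,34,3.5,10.8,0,0],[0,0,34,3.5,10.8,0,0],[0,0,34,3.5,10.8,0,0]]]}}

```text
time: 2.6
tool_pos: [555.1, 154.1, 150.4]
tcp_rot: [75.3, 89.9, 64.6]
ft_force: [0.4, -0.1, -0.1]
finger_gap: 85.4
```

```bash
python3 - <<'E'
from h import *
apply([0,34,3.5],[10.8,0,0]); snap('wrist','w2'); 
for i in range(3): print(np.round(r.sense()['tool_pos'],1))
im,d,P,k=load('w2'); cv2.imwrite('pics/w2b.png',cv2.resize(im[:300,90:420,::-1],None,fx=2,fy=2,interpolation=2))
E
```

```text
cmd [555. 150. 150.] meas [555.1 154.1 150.4] roterr 0.22 F [ 0.4 -0.1 -0.1] gap 85.4 J [10.  6. 93.  0. 81. 21.] t 2.6
[555.1 151.5 150.3]
[555.1 151.5 150.3]
[555.1 151.5 150.3]
```

View pics/w2b.png

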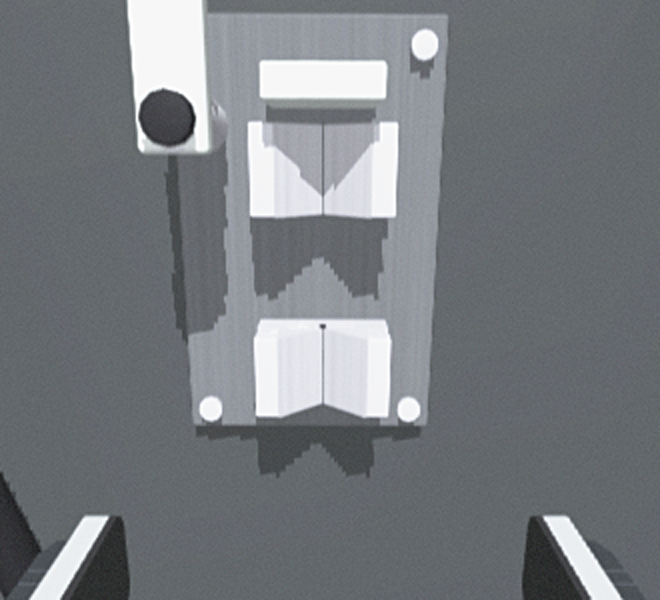

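```bash
python3 - <<'E'
from h import *
snap('wrist','w3'); im,d,P,k=load('w3'); print(np.round(r.sense()['tool_pos'],1))
cv2.imwrite('pics/w3a.png',cv2.resize(im[20:120,200:300,::-1],(600,600),interpolation=2))
cv2.imwrite('pics/w3b.png',cv2.resize(im[120:220,200:300,::-1],(600,600),interpolation=2))
E
```

```text
[555.1 149.9 150.2]
```

View pics/w3a.png

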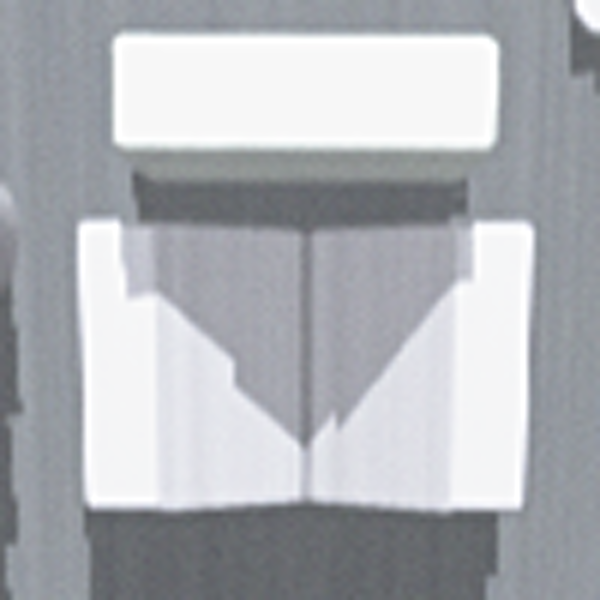

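View pics/w3b.png

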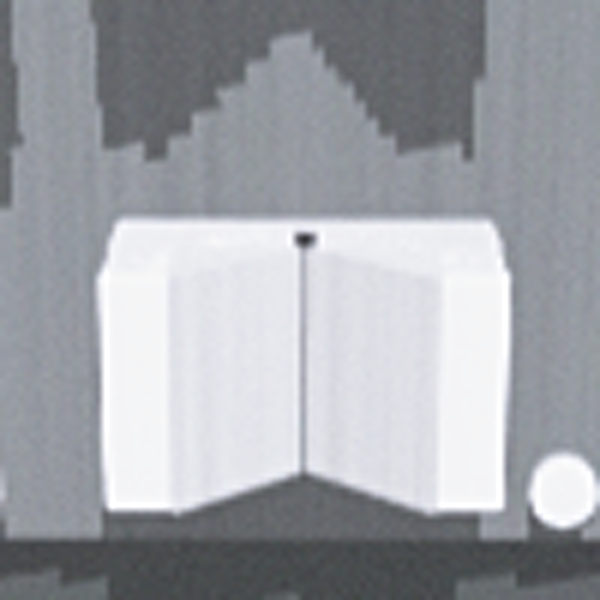

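```bash
python3 - <<'E'
from h import *
def a(x,y,z): return pt('w3',200+(x+.5)/6-.5,20+(y+.5)/6-.5,z)[:2]
def b(x,y,z): return pt('w3',200+(x+.5)/6-.5,120+(y+.5)/6-.5,z)[:2]
A=[a(80,222,44),a(531,222,44),a(523,509,44),a(87,509,44)];B=[b(102,272,44),b(509,272,44),b(503,512,44),b(107,511,44)]
ca,cb=np.mean(A,0),np.mean(B,0); ax=ca-cb; print('blocks',ca.round(1),cb.round(1),'dist',np.linalg.norm(ax),'yaw',np.degrees(np.arctan2(ax[1],ax[0])))
for Q in (A,B): print('w',np.linalg.norm(Q[0]-Q[1]),np.linalg.norm(Q[2]-Q[3]),'l',np.linalg.norm(Q[0]-Q[3]),np.linalg.norm(Q[2]-Q[1]))
v=[a(306,232,26),b(303.5,468,26)]; w=v[0]-v[1]; print('valley',v,np.degrees(np.arctan2(w[1],w[0])))
s=[a(115,150,57.7),a(497,150,57.7)]; sm=np.mean(s,0); t=s[0]-s[1]; print('stop',sm,np.linalg.norm(t),'yaw-90',np.degrees(np.arctan2(t[1],t[0]))-90)
x=ax/np.linalg.norm(ax); print('seat from blocks',(ca+cb)/2,'from stop',sm-65*x)
print('lateral valley vs seat',[np.cross(x,q-(ca+cb)/2) for q in v], np.cross(x,sm-(ca+cb)/2))
for (u,vv) in [(212,90),(284,200),(240,160)]: print(pt('w3',u,vv))
E
```

```text
blocks [568.8 228. ] [553.6 147.5] dist 81.90074612927714 yaw 79.26720163136117
w 55.1777814874976 55.606279786627056 l 34.155135125874764 34.158568742792
w 54.851869092901886 55.44416442913811 l 34.3938665661875 34.54630191548177
valley [array([571.93230303, 244.47482298]), array([550.01614884, 130.7768856 ])] 79.08961037958274
stop [573.44502229 251.68947388] 43.93630277915271 yaw-90 79.37543870568962
seat from blocks [561.17621462 187.7814311 ] from stop [561.34013265 187.82656096]
lateral valley vs seat [array(-0.00996748), array(0.34893195)] -0.15264601992269533
[535.14185336 226.48561395  10.54966536]
[579.66700697 117.41072444  11.1135755 ]
[547.79401811 165.91106049  25.66796508]<stdin>:10: DeprecationWarning: Arrays of 2-dimensional vectors are deprecated. Use arrays of 3-dimensional vectors instead. (deprecated in NumPy 2.0)
```

```bash
python3 - <<'E'
from h import *
go([588.7,-153.2,70],down(5.4))
E
```

```text
shift cm [  7.999 -29.154   8.993] rot deg [-16.2   0.    0. ] rows>= 6.3
```

>>> {"api": "servo_tool", "payload": {"commands": [[[100,3,-29.15,9,-16.2,0,0],[100,3,-29.15,9,-16.2,0,0],[100,3,-29.15,9,-16.2,0,0],[100,3,-29.15,9,-16.2,0,0],[100,3,-29.15,9,-16.2,0,0],[100,3,-29.15,9,-16.2,0,0],[100,8,-29.15,9,-16.2,0,0],[100,8,-29.15,9,-16.2,0,0]]]}}

```text
time: 3.5
tool_pos: [583.6, -156.9, 64.0]
tcp_rot: [160.5, 89.5, 165.5]
ft_force: [-1.5, 1.3, -1.0]
finger_gap: 51.9
```

>>> {"api": "servo_tool", "payload": {"commands": [[[100,0,0,0,0,0,0],[100,0,0,0,0,0,0],[100,0,0,0,0,0,0]]]}}

```text
time: 3.8
tool_pos: [590.2, -153.0, 72.6]
tcp_rot: [-23.4, 89.8, -17.9]
ft_force: [0.7, 0.2, -0.3]
finger_gap: 52.1
```

```bash
python3 - <<'E'
from h import *
apply([8,-29.15,9],[-16.2,0,0]);  snap('wrist','w4'); rod('w4',(150,80,420,384),12.5,24); print(np.degrees(np.arctan2(*Rm(r.sense())[[1,0],2])))
go([588.7,-153.2,5],down(5.4))
E
```

```text
cmd [ 588.8 -153.2   70. ] meas [ 590.2 -153.    72.6] roterr 0.21 F [ 0.7  0.2 -0.3] gap 52.1 J [-19.  15.  92.   0.  73. -25.] t 3.8
w4 ctr [ 588.1 -153.1] yaw 95.25 len 133.3 dia~ 24.4
5.46543376790244
shift cm [ 6.499e+00 -2.000e-03 -7.000e-03] rot deg [-0.  0.  0.] rows>= 1.3
```

View pics/w4.png

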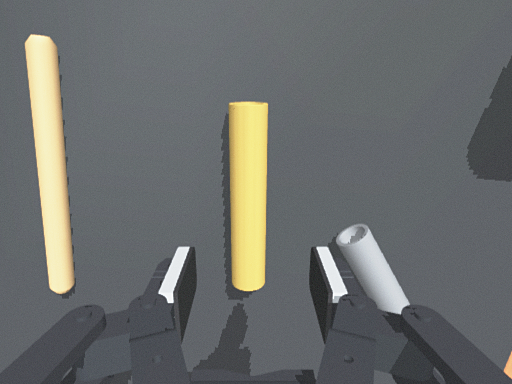

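>>> {"api": "servo_tool", "payload": {"commands": [[[100,3.5,0,0,0,0,0],[100,5.5,0,0,0,0,0],[100,6.5,0,0,0,0,0],[100,6.5,0,0,0,0,0],[100,6.5,0,0,0,0,0]]]}}

```text
time: 4.35
tool_pos: [589.8, -153.2, 6.4]
tcp_rot: [-25.4, 89.9, -20.0]
ft_force: [-0.4, 0.4, 0.3]
finger_gap: 51.7
```

>>> {"api": "servo_tool", "payload": {"commands": [[[255,0,0,0,0,0,0],[255,0,0,0,0,0,0],[255,0,0,0,0,0,0],[255,0,0,0,0,0,0],[255,0,0,0,0,0,0],[255,0,0,0,0,0,0]]], "force": 50}}

```text
time: 4.95
tool_pos: [588.7, -153.2, 5.0]
tcp_rot: [156.1, 90.0, 161.5]
ft_force: [0.9, -0.2, -0.9]
finger_gap: 0.1
```

```bash
python3 - <<'E'
from h import *
apply([6.5,0,0],[0,0,0])
E
```

```text
cmd [ 588.8 -153.2    5. ] meas [ 588.7 -153.2    5. ] roterr 0.01 F [ 0.9 -0.2 -0.9] gap 0.1 J [-19.  19.  94.  -0.  67. -25.] t 4.95
```

```bash
python3 - <<'E'
from h import *
snap('wrist','w5')
E
```

```text
(no output)
```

View pics/w5.png

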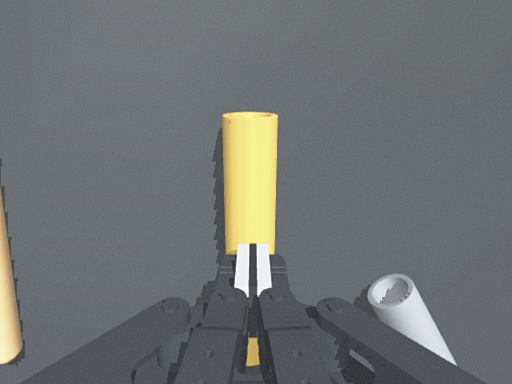

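```bash
python3 - <<'E'
from h import *
for u,v in [(250,140),(250,180),(250,220),(250,245),(253,260),(253,270),(253,290),(253,350),(235,250),(150,200),(300,150)]: print(u,v,pt('w5',u,v).round(1))
print(r.calibration('wrist')['pose'].round(2)[:3,3])
snap('top','t5'); snap('scene','s5')
im=load('t5')[0]; cv2.imwrite('pics/t5z.png',cv2.resize(im[120:270,220:400,::-1],None,fx=4,fy=4))
im=load('s5')[0]; cv2.imwrite('pics/s5z.png',cv2.resize(im[170:300,140:320,::-1],None,fx=4,fy=4))
E
```

```text
250 140 [583.2 -97.9  26.3]
250 180 [ 584.8 -115.4   26.1]
250 220 [ 586.6 -134.3   26.1]
250 245 [ 587.4 -142.7   34.1]
253 260 [ 588.7 -142.5   47.3]
253 270 [ 588.6 -142.2   55.5]
253 290 [ 588.8 -144.    65.7]
253 350 [ 595.  -208.2   25. ]
235 250 [ 581.  -151.8   22.8]
150 200 [ 534.4 -138.6    1.1]
300 150 [ 6.088e+02 -1.051e+02  6.000e-01]
[581.7  -72.38 171.01]
```

View pics/s5z.png

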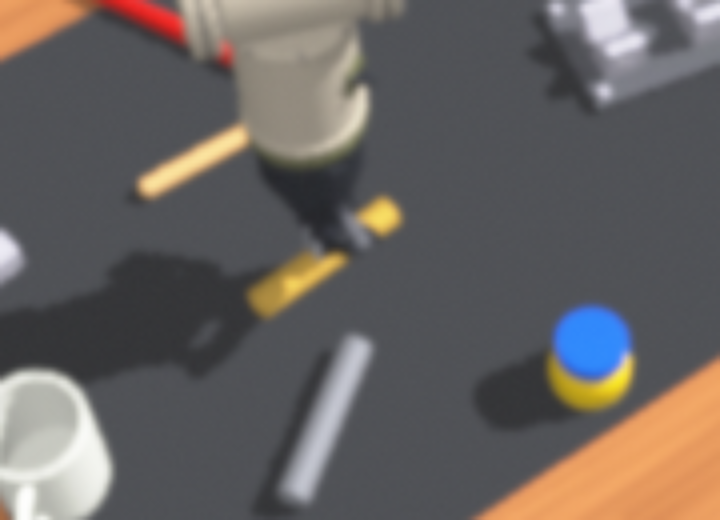

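```bash
python3 - <<'E'
from h import *
im=load('w5')[0]; cv2.imwrite('pics/w5z.png',cv2.resize(im[200:384,130:380,::-1],None,fx=3.2,fy=3.2,interpolation=2))
d=load('w5')[1]; np.set_printoptions(linewidth=200); print(d[236:300:6,228:282:4].astype(int))
E
```

```text
[[166 163 162 161 160 160 160 159 160 162 164 166 187 186]
 [168 164 162 161 161 161 161 162 161 163 165 167 189 187]
 [168 165 164 149 149 149 149 149 149 149 166 169 188 189]
 [169 166 165 144 144 144 145 144 145 144 144 169 189 190]
 [147 146 148 139 139 139 139 141 140 140 139 148 147 147]
 [143 143 134 136 135 136 135 135 135 135 135 142 142 142]
 [140 139 130 131 132 131 130 130 131 132 131 139 137 139]
 [134 136 127 127 127 127 126 126 127 127 127 135 134 134]
 [131 131 123 123 124 124 124 124 124 124 123 130 131 129]
 [116 116 119 118 122 122 122 121 122 118 118 115 116 116]
 [112 111 114 115 115 123 121 122 115 114 115 112 112 113]]
```

View pics/w5z.png

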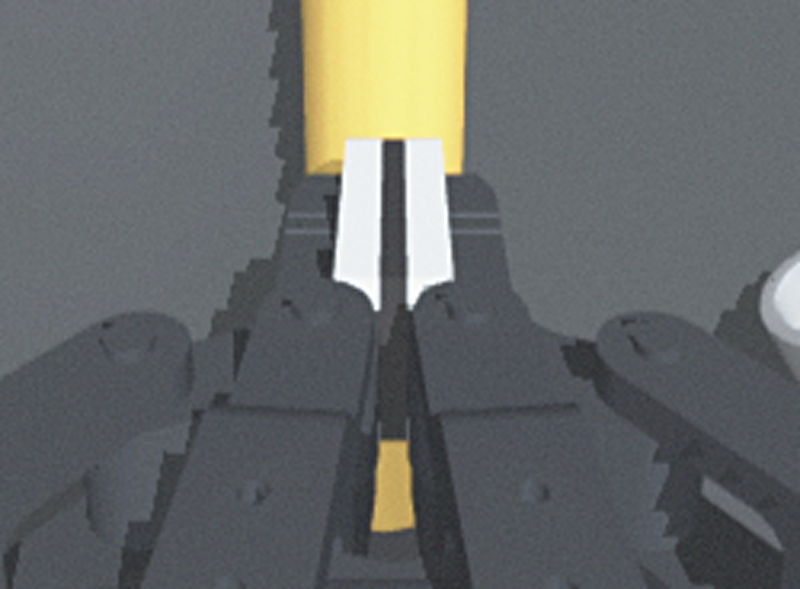

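View pics/t5z.png

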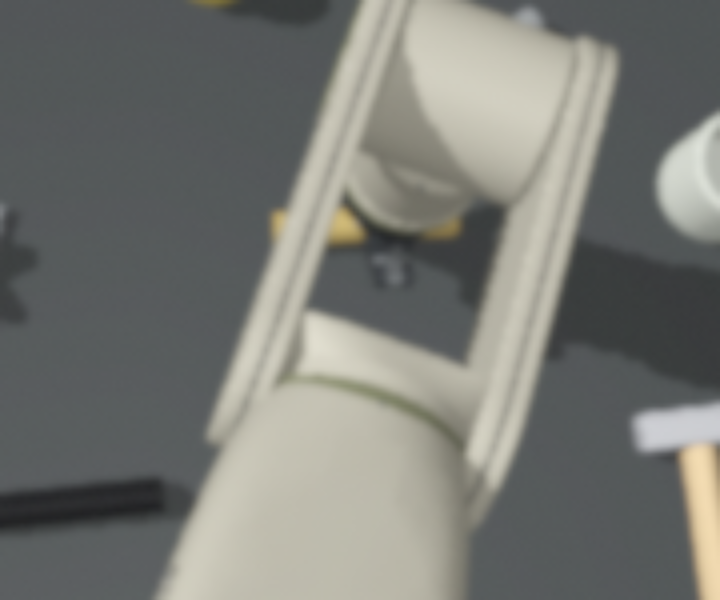

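>>> {"api": "servo_tool", "payload": {"commands": [[[255,-4,0,0,0,0,0],[255,-7,0,0,0,0,0],[255,-7,0,0,0,0,0],[255,-7,0,0,0,0,0]]]}}

```text
time: 5.5
tool_pos: [589.6, -153.5, 76.1]
tcp_rot: [-24.6, 89.9, -19.2]
ft_force: [-0.5, 0.7, -0.4]
finger_gap: -0.3
```

```bash
python3 - <<'E'
from h import *
apply([-7,0,0],[0,0,0])
snap('wrist','w6'); rod('w6',(200,50,300,300),12.5,24)
np.set_printoptions(linewidth=200); d=load('w6')[1]; print(d[224:300:6,228:282:4].astype(int))
E
```

```text
cmd [ 588.8 -153.2   75. ] meas [ 589.6 -153.5   76.1] roterr 0.13 F [-0.5  0.7 -0.4] gap -0.3 J [-19.  14.  92.   0.  74. -25.] t 5.5
w6 ctr [ 586.7 -139.3] yaw 95.43 len 105.5 dia~ 24.5
[[261 245 241 237 236 235 236 238 240 242 260 262 263 262]
 [264 246 241 238 237 238 237 237 239 243 262 263 263 264]
 [265 249 243 240 239 238 238 239 242 245 264 266 265   0]
 [265 253 244 240 240 239 240 241 243 248 266 266 266 266]
 [268 269 245 149 150 151 148 149 149 149 268 267 268 268]
 [270 269 245 145 144 145 145 144 144 143 143 270 269 269]
 [147 147 147 139 139 139 140 140 140 140 141 148 147 146]
 [143 144 135 135 135 135 135 135 134 135 135 143 142 144]
 [139 139 130 131 130 129 132 132 131 130 131 138 139 139]
 [134 133 127 127 127 128 128 127 127 127 126 135 135 134]
 [130 130 124 124 124   0 123 124 123 123 124 131 129 130]
 [116 116 119 118 123 121 123 122 123 117 118 116 115 115]
 [112 112 115 114 115 123 124 122 115 116 115 113 112 111]]
```

View pics/w6.png

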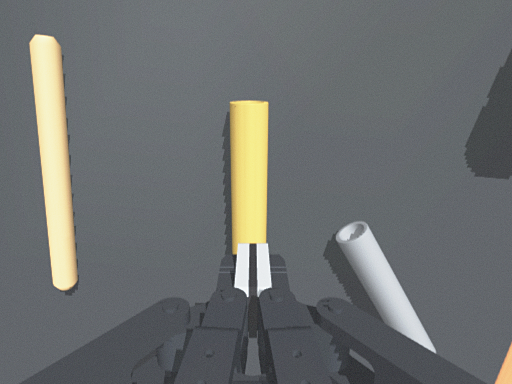

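```bash
python3 - <<'E'
from h import *
np.set_printoptions(linewidth=200)
def tool(f,u,v,ca=None):
    im,d,P,k=load(f); q=np.array([(u-k[2])/k[0],(v-k[3])/k[1],1])*d[v,u]
    return (np.array([[0.001,-.317,.949],[.001,-.949,-.317],[1,.001,-.001]])@q+[-166,82.1,.6]).round(1)
for f,us in [('w1',[(140,262),(146,275),(365,262),(372,275)]),('w4',[(184,252),(180,262),(322,252),(326,262)]),('w6',[(244,250),(262,250),(244,260),(262,260)])]:
    for u,v in us: print(f,u,v,tool(f,u,v))
E
```

```text
w1 140 262 [-44.2  11.7 -44.3]
w1 146 275 [-45.6   6.6 -42. ]
w1 365 262 [-44.1  11.7  45.3]
w1 372 275 [-53.2  11.5  45.1]
w4 184 252 [-35.2  11.2 -28.5]
w4 180 262 [-44.   11.6 -28.4]
w4 322 252 [-35.8  11.7  29.7]
w4 326 262 [-44.2  11.8  29.7]
w6 244 250 [-32.7  10.9  -3.2]
w6 262 250 [-33.6  11.4   4.5]
w6 244 260 [-42.7  11.7  -2.9]
w6 262 260 [-41.3  11.    4.4]
```

The fingers shut without touching the tube. The wrist depth image puts the real finger tips about 31 mm behind the reported TCP, and the tube has not moved. I'll allow for that offset from here on.

>>> {"api": "servo_tool", "payload": {"commands": [[[90,0,0,0,0,0,0],[90,0,0,0,0,0,0],[90,3,0,0,0,0,0],[90,6,0,0,0,0,0],[90,8,0,0,0,0,0],[90,9,0,0,0,0,0],[90,9,0,0,0,0,0],[90,9,0,0,0,0,0]]]}}

```text
time: 6.35
tool_pos: [589.2, -153.3, -14.4]
tcp_rot: [-23.4, 90.0, -18.0]
ft_force: [0.2, -0.3, 0.4]
finger_gap: 55.2
```

>>> {"api": "servo_tool", "payload": {"commands": [[[90,0.6,0,0,0,0,0],[90,1.2,0,0,0,0,0],[90,1.2,0,0,0,0,0],[90,1.2,0,0,0,0,0]]]}}

```text
time: 6.75
tool_pos: [589.4, -153.4, -26.5]
tcp_rot: [-23.7, 89.9, -18.3]
ft_force: [1.2, -0.6, 1.3]
finger_gap: 55.3
```

```bash
python3 - <<'E'
from h import *
apply([10.2,0,0],[0,0,0])
E
```

```text
cmd [ 588.8 -153.2  -27. ] meas [ 589.4 -153.4  -26.5] roterr 0.07 F [ 1.2 -0.6  1.3] gap 55.3 J [-19.  22.  94.   0.  64. -25.] t 6.75
```

>>> {"api": "servo_tool", "payload": {"commands": [[[255,0,0,0,0,0,0],[255,0,0,0,0,0,0],[255,0,0,0,0,0,0],[255,0,0,0,0,0,0],[255,0,0,0,0,0,0]]], "force": 60}}

```text
time: 7.25
tool_pos: [592.0, -154.2, -22.5]
tcp_rot: [-24.9, 89.6, -19.5]
ft_force: [-4.2, 1.7, 23.4]
finger_gap: 23.4
```

```bash
python3 - <<'E'
from h import *
apply([0,0,0],[0,0,0])
E
```

```text
cmd [ 588.8 -153.2  -27. ] meas [ 592.  -154.2  -22.5] roterr 0.35 F [-4.2  1.7 23.4] gap 23.4 J [-19.  22.  94.  -0.  64. -25.] t 7.25
```

>>> {"api": "servo_tool", "payload": {"commands": [[[255,-2,0,0,0,0,0],[255,-5,0,0,0,0,0],[255,-9,0,0,0,0,0],[255,-12,0,0,0,0,0],[255,-12,0,0,0,0,0],[255,-12,0,0,0,0,0]]]}}

```text
time: 7.85
tool_pos: [589.1, -153.3, 93.4]
tcp_rot: [-25.6, 89.9, -20.2]
ft_force: [-0.6, 0.1, -2.7]
finger_gap: 23.5
```

```bash
python3 - <<'E'
from h import *
apply([-12,0,0],[0,0,0]); snap('wrist','w7')
y=np.radians(79.2); a=np.array([np.cos(y),np.sin(y)]); s=np.array([561.2,187.8]); p=s-8*a; print(p)
go([*p,93],down(79.2-90))
E
```

```text
cmd [ 588.8 -153.2   93. ] meas [ 589.1 -153.3   93.4] roterr 0.07 F [-0.6  0.1 -2.7] gap 23.5 J [-19.  13.  91.  -0.  76. -25.] t 7.85
[559.70094948 179.94170199]
shift cm [-1.0000e-03  3.3438e+01  2.4000e-01] rot deg [16.2  0.   0. ] rows>= 6.7
```

View pics/w7.png

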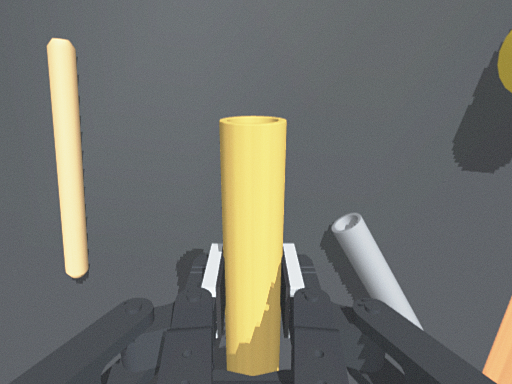

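```bash
cat >> h.py <<'E'
def tool(f,u,v):
    im,d,P,k=load(f); q=np.array([(u-k[2])/k[0],(v-k[3])/k[1],1])*np.median(d[v-1:v+2,u-2:u+3])
    return (np.array([[0.001,-.317,.949],[.001,-.949,-.317],[1,.001,-.001]])@q+[-166,82.1,.6]).round(1)
E
python3 - <<'E'
from h import *
for v in [126,150,180,210,240,270,300,340]: print(v,tool('w7',254 if v<250 else 251,v))
im=load('w7')[0]; m=cv2.inRange(cv2.cvtColor(im,cv2.COLOR_RGB2HSV),(8,80,100),(35,255,255))
for v in (122,130,160,200,235): u=np.where(m[v,200:320])[0]+200; print(v,u.min(),u.max(),(u.min()+u.max())/2)
E
```

```text
126 [-48.4  66.    1. ]
150 [-48.7  57.9   1. ]
180 [-48.5  47.1   1. ]
210 [-48.4  35.6   1. ]
240 [-48.4  23.5   1.1]
270 [-48.3  10.5  -0.1]
300 [-48.2  -3.2  -0.1]
340 [-48.4 -22.8  -0.1]
122 219 286 252.5
130 220 286 253.0
160 221 285 253.0
200 222 283 252.5
235 223 282 252.5
```

>>> {"api": "servo_tool", "payload": {"commands": [[[255,0,33.44,0.24,16.2,0,0],[255,0,33.44,0.24,16.2,0,0],[255,0,33.44,0.24,16.2,0,0],[255,0,33.44,0.24,16.2,0,0],[255,0,33.44,0.24,16.2,0,0],[255,0,33.44,0.24,16.2,0,0],[255,0,33.44,0.24,16.2,0,0],[255,0,33.44,0.24,16.2,0,0]]]}}

```text
time: 8.7
tool_pos: [556.9, 184.3, 90.3]
tcp_rot: [-177.9, 89.7, 171.6]
ft_force: [-0.3, -0.7, -1.6]
finger_gap: 23.2
```

>>> {"api": "servo_tool", "payload": {"commands": [[[255,0,0,0,0,0,0],[255,0,0,0,0,0,0],[255,0,0,0,0,0,0]]]}}

```text
time: 9.0
tool_pos: [559.5, 178.5, 92.2]
tcp_rot: [-147.1, 89.9, -158.0]
ft_force: [-0.2, -0.4, -1.6]
finger_gap: 23.8
```

```bash
python3 - <<'E'
from h import *
apply([0,33.44,.24],[16.2,0,0]); snap('wrist','w8')
E
```

```text
cmd [559.7 180.   93. ] meas [559.5 178.5  92.2] roterr 0.13 F [-0.2 -0.4 -1.6] gap 23.8 J [13. 10. 94. -0. 75. 24.] t 9.0
```

View pics/w8.png

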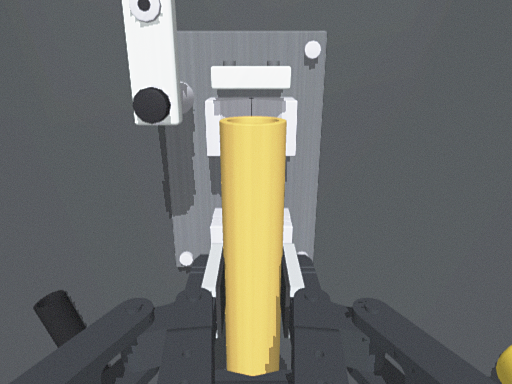

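>>> {"api": "servo_tool", "payload": {"commands": [[[255,4,0,0,0,0,0],[255,6,0,0,0,0,0],[255,7,0,0,0,0,0],[255,7.5,0,0,0,0,0],[255,7.5,0,0,0,0,0],[255,7.5,0,0,0,0,0]]]}}

```text
time: 9.65
tool_pos: [560.9, 180.0, 19.4]
tcp_rot: [24.0, 89.9, 13.2]
ft_force: [-0.1, -0.6, -1.4]
finger_gap: 23.0
```

>>> {"api": "servo_tool", "payload": {"commands": [[[255,0.3,0,0,0,0,0],[255,0.6,0,0,0,0,0],[255,0.8,0,0,0,0,0],[255,0.9,0,0,0,0,0],[255,0.9,0,0,0,0,0],[255,0.9,0,0,0,0,0]]]}}

```text
time: 10.25
tool_pos: [559.4, 180.1, 9.3]
tcp_rot: [-178.8, 90.0, 170.4]
ft_force: [-5.0, 0.2, 6.8]
finger_gap: 23.1
```

```bash
python3 - <<'E'
from h import *
apply([8.4,0,0],[0,0,0]); snap('wrist','w9')
E
```

```text
cmd [559.7 180.    9. ] meas [559.4 180.1   9.3] roterr 0.03 F [-5.   0.2  6.8] gap 23.1 J [13. 16. 97.  0. 67. 24.] t 10.25
```

View pics/w9.png

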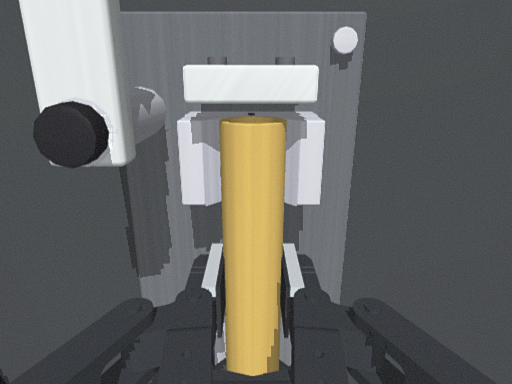

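>>> {"api": "servo_tool", "payload": {"commands": [[[255,0,0.2,-0.1,0,0,0],[255,0,0.4,-0.1,0,0,0],[255,0,0.6,-0.1,0,0,0],[255,0,0.8,-0.1,0,0,0],[255,0,0.9,-0.1,0,0,0],[255,0,0.9,-0.1,0,0,0]]]}}

```text
time: 10.9
tool_pos: [560.0, 186.8, 8.7]
tcp_rot: [-103.2, 89.8, -114.0]
ft_force: [-4.2, -11.2, 3.1]
finger_gap: 23.4
```

```bash
python3 - <<'E'
from h import *
apply([0,.9,-.1],[0,0,0]); snap('wrist','w10')
E
```

```text
cmd [560.4 189.    9. ] meas [560.  186.8   8.7] roterr 0.23 F [ -4.2 -11.2   3.1] gap 23.4 J [14. 17. 97. -0. 67. 24.] t 10.9
```

View pics/w10.png

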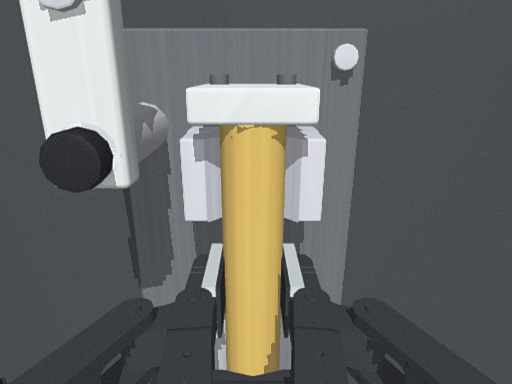

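>>> {"api": "servo_tool", "payload": {"commands": [[[110,0,0,0,0,0,0],[110,0,0,0,0,0,0],[110,0,0,0,0,0,0],[110,-3,0,0,0,0,0],[110,-7,0,0,0,0,0],[110,-10,0,0,0,0,0],[110,-10,0,0,0,0,0],[110,-10,0,0,0,0,0]]]}}

```text
time: 11.75
tool_pos: [561.3, 189.5, 110.2]
tcp_rot: [27.7, 89.8, 16.9]
ft_force: [0.0, 0.1, -0.7]
finger_gap: 48.4
```

```bash
python3 - <<'E'
from h import *
apply([-10,0,0],[0,0,0]); snap('wrist','w11')
for v in (150,180,210,240): print(pt('w11',252,v).round(1))
E
```

```text
cmd [560.4 189.  109. ] meas [561.3 189.5 110.2] roterr 0.16 F [ 0.   0.1 -0.7] gap 48.4 J [14. 10. 93.  0. 77. 24.] t 11.75
[568.7 224.9  56.5]
[565.  205.3  57.2]
[561.  184.4  57.1]
[556.9 162.8  58.2]
```

View pics/w11.png

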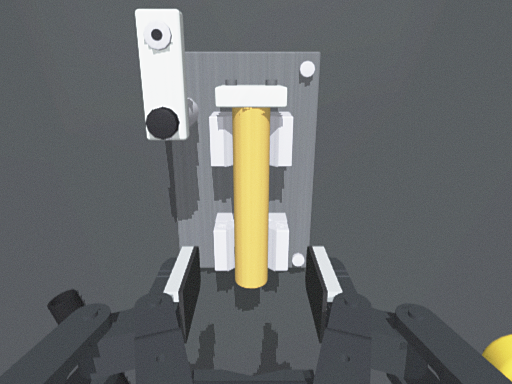

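```bash
python3 - <<'E'
from h import *
rod('w11',(225,100,280,300),43.7,56)
go([452.3,-219.1,60],down(-0.2))
E
```

```text
w11 ctr [560.8 187.4] yaw 79.22 len 130.4 dia~ 24.3
shift cm [  4.899 -42.112  -2.971] rot deg [-10.6   0.    0. ] rows>= 8.5
```

>>> {"api": "servo_tool", "payload": {"commands": [[[110,0,-30,-2,-8,0,0],[110,0,-30,-2,-8,0,0],[110,0,-30,-2,-8,0,0],[110,0,-30,-2,-8,0,0],[110,0,-30,-2,-8,0,0],[110,0,-30,-2,-8,0,0],[110,0,-30,-2,-8,0,0]]]}}

```text
time: 12.5
tool_pos: [481.9, -106.8, 107.2]
tcp_rot: [-159.7, 89.8, -162.8]
ft_force: [0.3, 0.5, 0.3]
finger_gap: 48.5
```

```bash
python3 - <<'E'
from h import *
apply([0,-30,-2],[-8,0,0])
go([452.3,-219.1,60],down(-0.2))
E
```

```text
cmd [ 484.5 -101.9  109. ] meas [ 481.9 -106.8  107.2] roterr 0.39 F [0.3 0.5 0.3] gap 48.5 J [-18.  -5. 109.  -0.  76. -15.] t 12.5
shift cm [  4.899 -11.859  -2.647] rot deg [-2.6  0.   0. ] rows>= 2.6
```

>>> {"api": "servo_tool", "payload": {"commands": [[[110,4.9,-11.86,-2.65,-2.6,0,0],[110,4.9,-11.86,-2.65,-2.6,0,0],[110,4.9,-11.86,-2.65,-2.6,0,0],[110,4.9,-11.86,-2.65,-2.6,0,0],[110,4.9,-11.86,-2.65,-2.6,0,0],[110,4.9,-11.86,-2.65,-2.6,0,0]]]}}

```text
time: 13.1
tool_pos: [452.5, -217.8, 59.7]
tcp_rot: [116.5, 89.9, 116.4]
ft_force: [-0.0, -0.1, 0.4]
finger_gap: 48.7
```

```bash
python3 - <<'E'
from h import *
apply([4.9,-11.86,-2.65],[-2.6,0,0]); snap('wrist','w12'); rod('w12',(190,0,310,330),8.5,13)
E
```

```text
cmd [ 452.3 -219.1   60. ] meas [ 452.5 -217.8   59.7] roterr 0.07 F [-0.  -0.1  0.4] gap 48.7 J [-32.  -0. 110.   0.  71. -31.] t 13.1
w12 ctr [ 452.8 -169.8] yaw 89.82 len 145.2 dia~ 16.6
```

View pics/w12.png

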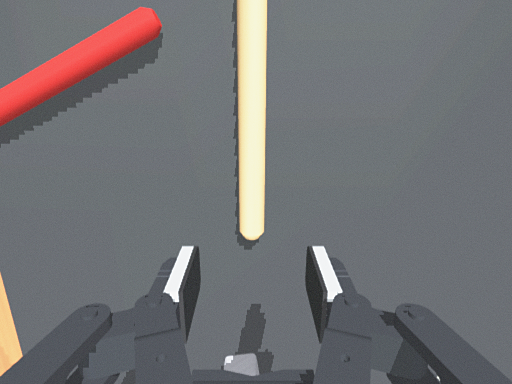

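```bash
python3 - <<'E'
from h import *
print(pt('w12',252,237,13),pt('w12',240,362),pt('w1',182,312)); 
E
```

```text
[ 452.92119376 -240.16601884   13.        ] [ 443.23546493 -349.20332966   10.63120154] [ 444.68935698 -349.41259579    6.79505892]
```

>>> {"api": "servo_tool", "payload": {"commands": [[[120,3,0,0,0,0,0],[120,6,0,0,0,0,0],[120,7.5,0,0,0,0,0],[120,8.4,0,0,0,0,0],[120,8.7,0,0,0,0,0],[120,8.7,0,0,0,0,0]]]}}

```text
time: 13.75
tool_pos: [452.7, -217.9, -24.9]
tcp_rot: [134.9, 89.9, 134.8]
ft_force: [-12.9, 7.7, 24.0]
finger_gap: 45.2
```

>>> {"api": "servo_tool", "payload": {"commands": [[[255,0,0,0,0,0,0],[255,0,0,0,0,0,0],[255,0,0,0,0,0,0],[255,0,0,0,0,0,0],[255,0,0,0,0,0,0]]], "force": 60}}

```text
time: 14.25
tool_pos: [456.7, -220.4, -22.2]
tcp_rot: [-27.6, 89.5, -27.7]
ft_force: [-2.7, 4.0, 24.3]
finger_gap: 14.6
```

```bash
python3 - <<'E'
from h import *
apply([8.7,0,0],[0,0,0]); snap('wrist','w13')
for v in [20,60,100,150,200,230,260,280]: print(v,tool('w13',253,v))
E
```

```text
cmd [ 452.3 -219.1  -27. ] meas [ 456.7 -220.4  -22.2] roterr 0.46 F [-2.7  4.  24.3] gap 14.6 J [-32.   7. 112.   0.  61. -31.] t 14.25
20 [-40.1  99.4   0.6]
60 [-40.1  87.1   0.6]
100 [-40.   73.9   0.6]
150 [-40.1  56.1   0.6]
200 [-39.6  36.3   0.7]
230 [-40.   23.7   0.7]
260 [-40.   10.2   0.7]
280 [-39.6   0.5   0.7]
```

View pics/w13.png

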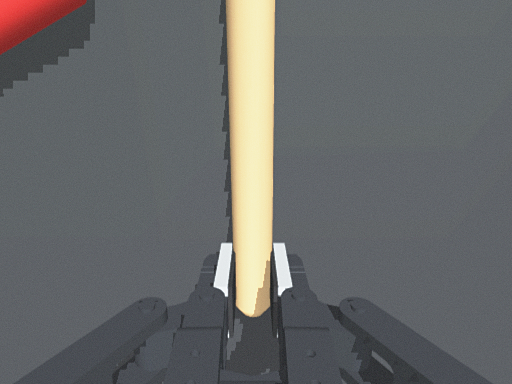

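>>> {"api": "servo_tool", "payload": {"commands": [[[255,-1,0,0,0,0,0],[255,-3,0,0,0,0,0],[255,-6,0,0,0,0,0],[255,-9,0,0,0,0,0],[255,-12,0,0,0,0,0],[255,-12,0,0,0,0,0],[255,-12,0,0,0,0,0],[255,-12,0,0,0,0,0]]]}}

```text
time: 15.1
tool_pos: [451.9, -218.4, 92.3]
tcp_rot: [146.4, 89.9, 146.3]
ft_force: [-0.4, -0.5, 0.1]
finger_gap: 14.4
```

```bash
python3 - <<'E'
from h import *
apply([-12,0,0],[0,0,0]); snap('wrist','w14')
for v in [10,20,60,100,150,200,230,260,280]: print(v,tool('w14',253,v))
im=load('w14')[0]; m=cv2.inRange(cv2.cvtColor(im,cv2.COLOR_RGB2HSV),(8,50,100),(35,255,255))
for v in (0,20,60,100,160,200,235): u=np.where(m[v,200:320])[0]+200; print(v,u.min(),u.max(),(u.min()+u.max())/2)
E
```

```text
cmd [ 452.3 -219.1   93. ] meas [ 451.9 -218.4   92.3] roterr 0.07 F [-0.4 -0.5  0.1] gap 14.4 J [-32.  -3. 108.   0.  75. -31.] t 15.1
10 [-39.8 102.4   0.6]
20 [-40.   99.5   0.6]
60 [-40.1  87.1   0.6]
100 [-40.3  74.    0.6]
150 [-40.1  56.1   0.6]
200 [-39.6  36.3   0.7]
230 [-40.   23.7   0.7]
260 [-39.7  10.1   0.7]
280 [-39.8   0.6   0.7]
0 226 274 250.0
20 226 274 250.0
60 228 273 250.5
100 229 273 251.0
160 231 272 251.5
200 232 272 252.0
235 233 272 252.5
```

View pics/w14.png

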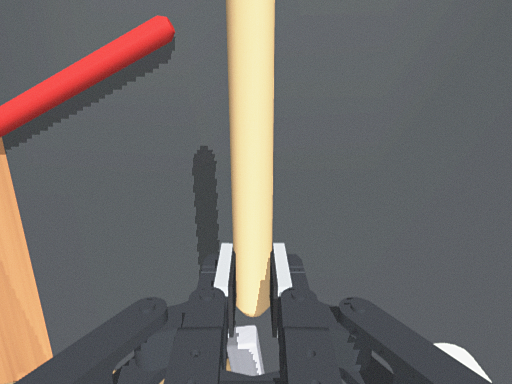

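```bash
python3 - <<'E'
from h import *
go([514.7,-52,93],down(-11.2))
E
```

```text
shift cm [-1.0000e-03  1.6733e+01  6.1840e+00] rot deg [11.  0.  0.] rows>= 3.6
```

>>> {"api": "servo_tool", "payload": {"commands": [[[255,0,5,2,4,0,0],[255,0,9,3.5,7,0,0],[255,0,13,5,10,0,0],[255,0,16,6,11,0,0],[255,0,16.73,6.18,11,0,0],[255,0,16.73,6.18,11,0,0],[255,0,16.73,6.18,11,0,0]]]}}

```text
time: 15.85
tool_pos: [513.9, -52.6, 92.2]
tcp_rot: [-161.1, 89.9, -172.3]
ft_force: [0.1, 0.0, -0.2]
finger_gap: 14.6
```

>>> {"api": "servo_tool", "payload": {"commands": [[[255,3,0,0,0,0,0],[255,6,0,0,0,0,0],[255,8,0,0,0,0,0],[255,8,0,0,0,0,0],[255,8,0,0,0,0,0],[255,8,0,0,0,0,0],[255,8,0,0,0,0,0]]]}}

```text
time: 16.55
tool_pos: [516.0, -52.6, 14.7]
tcp_rot: [-0.9, 89.8, -12.2]
ft_force: [-0.8, -0.1, 0.5]
finger_gap: 14.8
```

```bash
python3 - <<'E'
from h import *
apply([0,16.73,6.18],[11,0,0]);p,R=apply([8,0,0],[0,0,0]); snap('wrist','w15'); s=r.sense(); print(R.T@(np.array(s['tool_pos'])-p)); print(np.degrees(np.arctan2(*Rm(s)[[1,0],2])))
for n in('scene','top'): snap(n,n+'15')
im=load('scene15')[0]; cv2.imwrite('pics/s15z.png',cv2.resize(im[140:260,200:360,::-1],None,fx=5,fy=5))
E
```

```text
cmd [514.7 -52.   93. ] meas [516.  -52.6  14.7] roterr 0.17 F [-0.8 -0.1  0.5] gap 14.8 J [-11.   6. 109.  -0.  66.  -0.] t 16.55
cmd [514.7 -52.   13. ] meas [516.  -52.6  14.7] roterr 0.17 F [-0.8 -0.1  0.5] gap 14.8 J [-11.   6. 109.  -0.  66.  -0.] t 16.55
[-1.52442819 -0.20856438  1.27599283]
-11.212797286933997
```

View pics/w15.png

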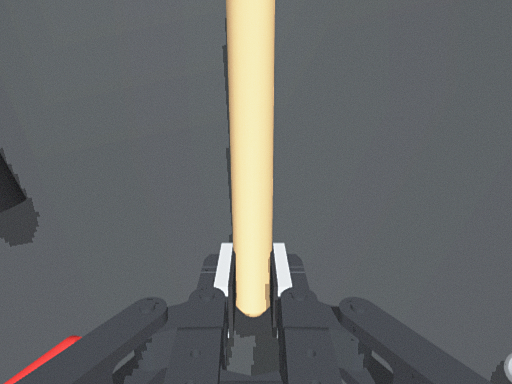

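View pics/s15z.png

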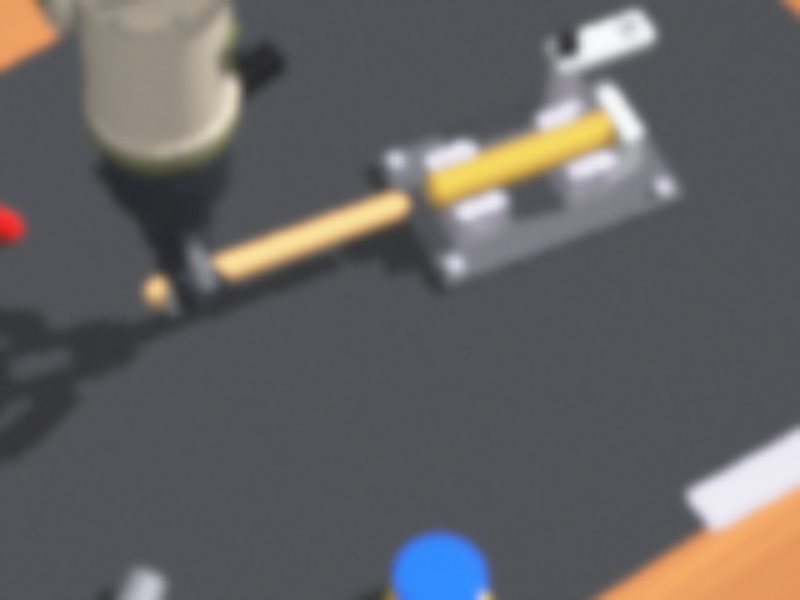

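```bash
python3 - <<'E'
from h import *
p,R=apply([0,0,0],[0,0,0]); s=r.sense(); print(R.T@(np.array(s['tool_pos'])-p))
# lateral check in scene image: tube and dowel axes
def line(f,box,h,lo,hi):
    im,d,P,k=load(f); m=cv2.inRange(cv2.cvtColor(im,cv2.COLOR_RGB2HSV),lo,hi); x0,y0,x1,y1=box
    v,u=np.where(m[y0:y1,x0:x1]); u=u+x0;v=v+y0
    q=np.array([pt(f,a,b,h)[:2] for a,b in zip(u,v)]).astype(np.float32); l=cv2.fitLine(q,cv2.DIST_HUBER,0,.01,.01).ravel(); print(f,len(u),q.mean(0),np.degrees(np.arctan2(l[1],l[0]))%180); return q.mean(0),l
im=load('top15')[0]; cv2.imwrite('pics/t15z.png',cv2.resize(im[140:240,150:310,::-1],None,fx=5,fy=5))
A=line('scene15',(283,160,326,183),43.7,(20,110,120),(35,255,255)); B=line('scene15',(243,176,284,197),43.7,(8,50,120),(30,255,255))
y=np.radians(79.2);n=np.array([-np.sin(y),np.cos(y)]); print('lateral dowel-tube (jig y)',(B[0]-A[0])@n)
E
```

```text
cmd [514.7 -52.   13. ] meas [515.4 -52.2  14. ] roterr 0.1 F [-0.3 -0.5 -0.1] gap 14.4 J [-11.   6. 109.  -0.  66.  -0.] t 16.7
[-0.98956395 -0.01235276  0.79483436]
scene15 244 [559.75525 190.36891] 79.79419
scene15 284 [531.4313   43.48116] 79.25068
lateral dowel-tube (jig y) 0.29825826778072795
```

View pics/t15z.png

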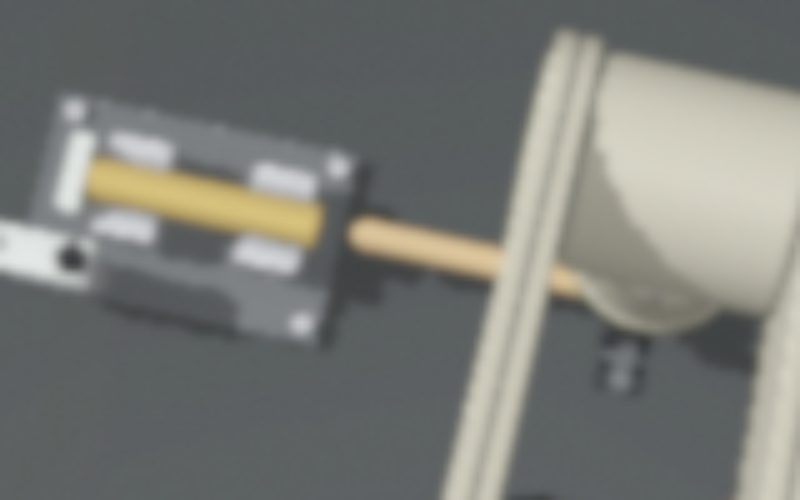

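>>> {"api": "servo_tool", "payload": {"commands": [[[255,0,0.6,0,0,0,0],[255,0,1.2,0,0,0,0],[255,0,1.8,0,0,0,0],[255,0,2.4,0,0,0,0],[255,0,3,0,0,0,0],[255,0,3,0,0,0,0]]]}}

```text
time: 17.3
tool_pos: [520.6, -21.7, 12.9]
tcp_rot: [118.4, 90.0, 107.2]
ft_force: [0.6, -0.3, -0.4]
finger_gap: 14.8
```

```bash
python3 - <<'E'
from h import *
p,R=apply([0,3,0],[0,0,0]); s=r.sense(); print('tool err',R.T@(np.array(s['tool_pos'])-p),'tool F',R.T@np.array(s['ft_force']),s['wrist_torque'])
snap('scene','s16');im=load('s16')[0]; cv2.imwrite('pics/s16z.png',cv2.resize(im[140:220,240:360,::-1],None,fx=6,fy=6))
E
```

```text
cmd [520.5 -22.6  13. ] meas [520.6 -21.7  12.9] roterr 0.06 F [ 0.6 -0.3 -0.4] gap 14.8 J [ -8.   6. 108.   0.  66.   3.] t 17.3
tool err [ 0.04328172  0.93595999 -0.07805017] tool F [ 0.40946924 -0.15113579  0.60218378] [-0.00383005 -0.03061246 -0.00222397]
```

View pics/s16z.png

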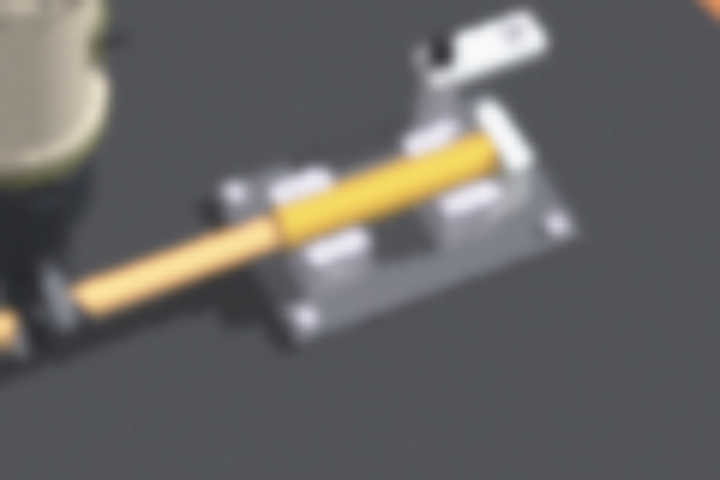

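Entered about 10 mm with no force. I'll continue.

>>> {"api": "servo_tool", "payload": {"commands": [[[255,0,0.8,0,0,0,0],[255,0,1.6,0,0,0,0],[255,0,2.4,0,0,0,0],[255,0,3.2,0,0,0,0],[255,0,4,0,0,0,0],[255,0,4,0,0,0,0]]]}}

```text
time: 17.95
tool_pos: [528.4, 17.8, 13.0]
tcp_rot: [81.5, 90.0, 70.3]
ft_force: [-0.0, -0.2, -0.5]
finger_gap: 14.5
```

>>> {"api": "servo_tool", "payload": {"commands": [[[255,0,0.8,0,0,0,0],[255,0,1.6,0,0,0,0],[255,0,2.4,0,0,0,0],[255,0,3.2,0,0,0,0],[255,0,4,0,0,0,0],[255,0,4,0,0,0,0]]]}}

```text
time: 18.55
tool_pos: [536.2, 57.0, 13.0]
tcp_rot: [69.3, 90.0, 58.1]
ft_force: [-0.5, 0.3, -0.0]
finger_gap: 14.4
```

```bash
python3 - <<'E'
from h import *
p,R=apply([0,8,0],[0,0,0]); s=r.sense(); print('tool err',R.T@(np.array(s['tool_pos'])-p),'tool F',R.T@np.array(s['ft_force']),s['wrist_torque'])
snap('wrist','w17')
E
```

```text
cmd [536.   55.9  13. ] meas [536.2  57.   13. ] roterr 0.06 F [-0.5  0.3 -0. ] gap 14.4 J [  1.   9. 105.   0.  66.  12.] t 18.55
tool err [-0.04264673  1.09455289 -0.01672113] tool F [ 0.02887089  0.19632155 -0.59164207] [-0.06827826 -0.03798798 -0.05706839]
```

View pics/w17.png

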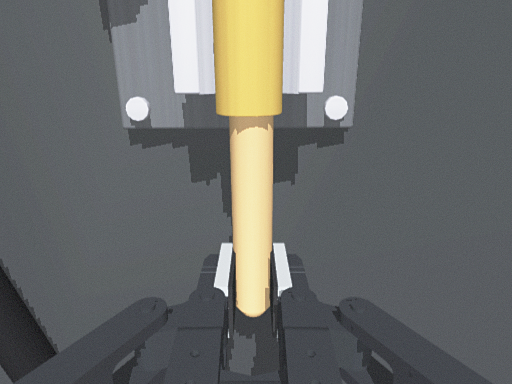

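>>> {"api": "servo_tool", "payload": {"commands": [[[255,0,0.8,0,0,0,0],[255,0,1.6,0,0,0,0],[255,0,2.4,0,0,0,0],[255,0,3,0,0,0,0],[255,0,3.3,0,0,0,0],[255,0,3.5,0,0,0,0],[255,0,3.5,0,0,0,0]]]}}

```text
time: 19.3
tool_pos: [542.8, 90.5, 12.9]
tcp_rot: [166.1, 90.0, 154.9]
ft_force: [-0.9, 0.7, 0.2]
finger_gap: 14.5
```

>>> {"api": "servo_tool", "payload": {"commands": [[[255,0,0.2,0,0,0,0],[255,0,0.4,0,0,0,0],[255,0,0.6,0,0,0,0],[255,0,0.8,0,0,0,0],[255,0,0.8,0,0,0,0]]]}}

```text
time: 19.8
tool_pos: [543.7, 95.7, 12.6]
tcp_rot: [-104.0, 89.8, -115.2]
ft_force: [-4.6, -12.3, 2.4]
finger_gap: 14.6
```

```bash
python3 - <<'E'
from h import *
p,R=apply([0,4.3,0],[0,0,0]); s=r.sense(); print('tool err',R.T@(np.array(s['tool_pos'])-p),'tool F',R.T@np.array(s['ft_force']),s['wrist_torque'])
y=np.radians(79.2); print('TCP along from seat',(np.array(s['tool_pos'])[:2]-[561,187.6])@[np.cos(y),np.sin(y)])
snap('wrist','w18')
for v in (210,215,220,225,230,235,240,250,315): print(v,tool('w18',252,v))
E
```

```text
cmd [544.4  98.1  13. ] meas [543.7  95.7  12.6] roterr 0.25 F [ -4.6 -12.3   2.4] gap 14.6 J [  5.  11. 103.  -0.  66.  16.] t 19.8
tool err [ 0.36901946 -2.49140709 -0.21730238] tool F [ -2.43251416 -13.0088423   -2.12434213] [-1.9757652   0.63217673  0.06041336]
TCP along from seat -93.5586366974969
210 [-45.   34.3   0.3]
215 [-44.6  32.1   0.3]
220 [-44.5  30.    0.3]
225 [-39.8  25.8   0.3]
230 [-40.1  23.8   0.3]
235 [-39.9  21.5   0.3]
240 [-40.2  19.4   0.3]
250 [-40.   14.8   0.3]
315 [-37.7 -18.7   0.3]
```

View pics/w18.png

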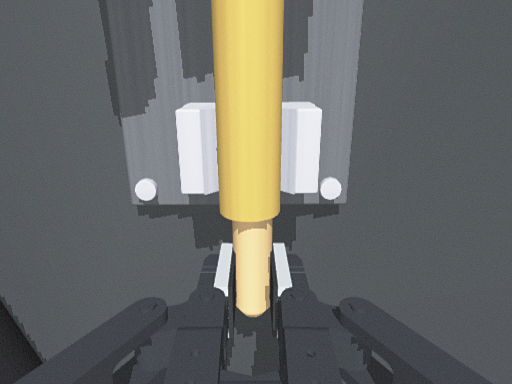

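>>> {"api": "servo_tool", "payload": {"commands": [[[120,0,-0.15,0,0,0,0],[120,0,-0.15,0,0,0,0],[120,0,-0.15,0,0,0,0],[120,-3,-0.15,0,0,0,0],[120,-7,-0.15,0,0,0,0],[120,-11,-0.15,0,0,0,0],[120,-11,-0.15,0,0,0,0]]]}}

```text
time: 20.55
tool_pos: [548.8, 97.4, 130.5]
tcp_rot: [17.4, 89.3, 6.3]
ft_force: [0.4, -0.4, 0.1]
finger_gap: 45.5
```

```bash
python3 - <<'E'
from h import *
p,R=apply([-11,-.15,0],[0,0,0]); snap('wrist','w19'); snap('scene','s19')
go([561.0,187.6,60],down(-10.8))
E
```

```text
cmd [544.1  96.6 123. ] meas [548.8  97.4 130.5] roterr 0.68 F [ 0.4 -0.4  0.1] gap 45.5 J [ 5.  3. 98.  0. 78. 16.] t 20.55
shift cm [ 6.299  9.256 -0.109] rot deg [-0.4  0.   0. ] rows>= 2.2
```

View pics/w19.png

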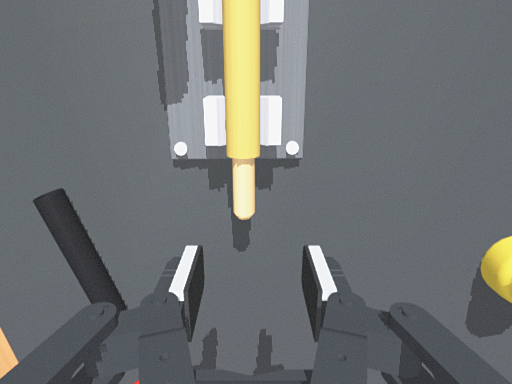

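>>> {"api": "servo_tool", "payload": {"commands": [[[255,2,4,0,0,0,0],[255,4,7,-0.1,-0.4,0,0],[255,6.3,9.25,-0.1,-0.4,0,0],[255,6.3,9.25,-0.1,-0.4,0,0],[255,6.3,9.25,-0.1,-0.4,0,0],[255,6.3,9.25,-0.1,-0.4,0,0],[255,6.3,9.25,-0.1,-0.4,0,0]]], "force": 60}}

```text
time: 21.35
tool_pos: [561.8, 186.8, 61.0]
tcp_rot: [17.6, 89.9, 6.7]
ft_force: [-0.5, 0.2, 0.2]
finger_gap: -0.3
```

```bash
python3 - <<'E'
from h import *
p,R=apply([6.3,9.25,-.1],[-.4,0,0]); snap('wrist','w20'); s=r.sense(); print(R.T@(np.array(s['tool_pos'])-p)); print(tool('w20',244,250))
E
```

```text
cmd [561.1 187.5  60. ] meas [561.8 186.8  61. ] roterr 0.1 F [-0.5  0.2  0.2] gap -0.3 J [13. 13. 95. -0. 72. 24.] t 21.35
[-1.04450764 -0.52514827  0.86154604]
[-33.8  11.5  -3.1]
```

View pics/w20.png

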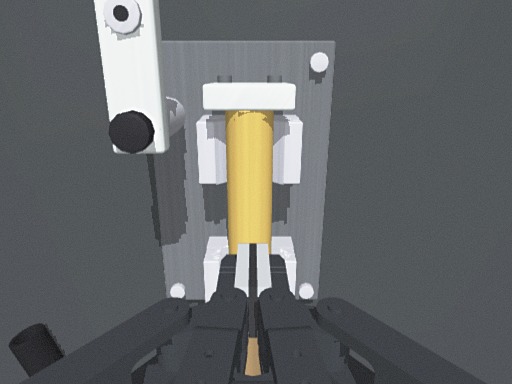

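>>> {"api": "servo_tool", "payload": {"commands": [[[255,1.2,0,0,0,0,0],[255,2.2,0,0,0,0,0],[255,2.6,0,0,0,0,0],[255,2.6,0,0,0,0,0]]]}}

```text
time: 21.8
tool_pos: [560.7, 187.0, 33.9]
tcp_rot: [-136.9, 89.9, -147.7]
ft_force: [-4.0, -1.7, 6.4]
finger_gap: -0.2
```

>>> {"api": "servo_tool", "payload": {"commands": [[[255,0.1,0,0,0,0,0],[255,0.2,0,0,0,0,0],[255,0.2,0,0,0,0,0],[255,0.2,0,0,0,0,0]]]}}

```text
time: 22.2
tool_pos: [560.9, 187.0, 33.7]
tcp_rot: [-123.6, 89.9, -134.4]
ft_force: [-10.9, -4.2, 20.5]
finger_gap: 0.0
```

```bash
python3 - <<'E'
from h import *
p,R=apply([2.8,0,0],[0,0,0]); s=r.sense(); print(R.T@(np.array(s['tool_pos'])-p)); 
E
```

```text
cmd [561.1 187.5  32. ] meas [560.9 187.   33.7] roterr 0.06 F [-10.9  -4.2  20.5] gap 0.0 J [13. 15. 96. -0. 69. 24.] t 22.2
[-1.66303616 -0.53119106 -0.11910934]
```

>>> {"api": "servo_tool", "payload": {"commands": [[[255,-0.05,0,-0.1,0,0,0],[255,-0.05,0,-0.2,0,0,0],[255,-0.05,0,-0.2,0,0,0],[255,-0.05,0,-0.2,0,0,0]]]}}

```text
time: 22.6
tool_pos: [560.6, 187.1, 33.8]
tcp_rot: [-6.8, 89.8, -17.6]
ft_force: [-0.0, -4.9, 10.4]
finger_gap: -0.6
```

```bash
python3 - <<'E'
from h import *
p,R=apply([-.05,0,-.2],[0,0,0]); s=r.sense(); print(R.T@(np.array(s['tool_pos'])-p),'toolF',R.T@np.array(s['ft_force'])); 
E
```

```text
cmd [559.1 187.9  32.5] meas [560.6 187.1  33.8] roterr 0.16 F [-0.  -4.9 10.4] gap -0.6 J [14. 15. 96. -0. 69. 24.] t 22.6
[-1.29646304 -0.52012402  1.58448359] toolF [-10.38105378  -4.79723734   0.86758953]
```

>>> {"api": "servo_tool", "payload": {"commands": [[[255,0.03,0,0,0,0,0],[255,0.03,0,0,0,0,0],[255,0.03,0,0,0,0,0],[255,0.03,0,0,0,0,0],[255,0.03,0,0,0,0,0],[255,0.03,0,0,0,0,0],[255,0.03,0,0,0,0,0],[255,0.03,0,0,0,0,0]]]}}

```text
time: 23.4
tool_pos: [560.6, 187.1, 33.7]
tcp_rot: [-8.2, 89.8, -19.1]
ft_force: [-1.4, -4.8, 13.2]
finger_gap: -0.1
```

>>> {"api": "servo_tool", "payload": {"commands": [[[255,0,0,0,0,0,0],[255,0,0,0,0,0,0],[255,0,0,0,0,0,0],[255,0,0,0,0,0,0],[255,0,0,0,0,0,0],[255,0,0,0,0,0,0],[255,0,0,0,0,0,0],[255,0,0,0,0,0,0]]]}}

```text
time: 24.2
tool_pos: [560.6, 187.1, 33.8]
tcp_rot: [-7.1, 89.8, -17.9]
ft_force: [-1.8, -5.2, 12.7]
finger_gap: 0.2
```

```bash
python3 - <<'E'
from h import *
p,R=apply([.03,0,0],[0,0,0]); s=r.sense(); print(R.T@(np.array(s['tool_pos'])-p),'toolF',R.T@np.array(s['ft_force'])); 
for n in ('wrist','scene','top'): snap(n,n+'21')
a=load('scene21')[0][120:300,70:360,::-1]; cv2.imwrite('pics/f.png',cv2.resize(a,None,fx=2.7,fy=2.7))
E
```

```text
cmd [559.1 187.9  32.2] meas [560.6 187.1  33.8] roterr 0.16 F [-1.8 -5.2 12.7] gap 0.2 J [14. 15. 96. -0. 69. 24.] t 24.2
[-1.58581294 -0.51426416  1.6243163 ] toolF [-12.7403993   -5.45849621  -0.83405087]
```

View pics/f.png

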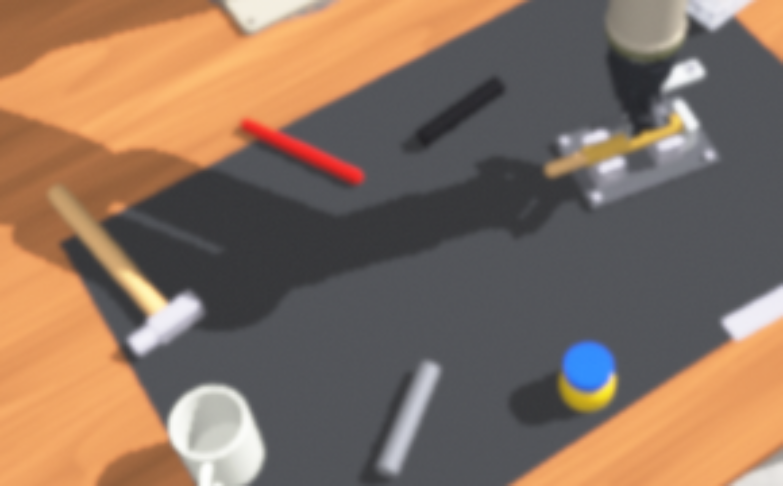

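View pics/wrist21.png

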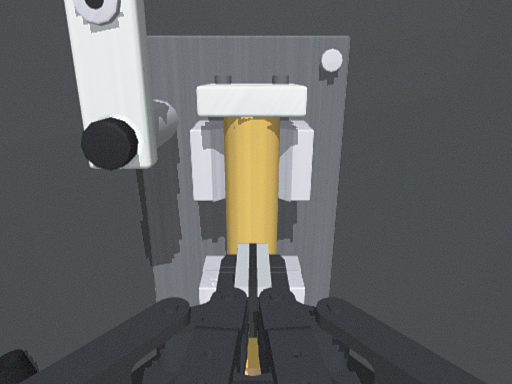

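```bash
python3 - <<'E'
from h import *
y=np.radians(79.2);a=np.array([np.cos(y),np.sin(y)])
for u,v,z in [(245,219,46),(243,158,55)]: print((pt('w19',u,v,z)[:2]-[561.2,187.8])@a)
s=r.sense(); print(s['ft_force']); r.hand_in(); print(r.sense()['ft_force'],r.sense()['time'])
E
```

```text
-115.83032426426378
-65.03031427089358
[-2.57392076 -5.82619844 13.48895051]
the job is handed in; nothing more can be done
the job is handed in; nothing more can be done
```

The tube is in the jig against the end stop, the dowel is pushed fully home, and the arm is still pressing down midway between the V-blocks. I handed the job in at about 24 s; no verdict is given.

**Steps:** I put the tube in both V-blocks and slid it onto the stop (11 N contact). The dowel went into the bore without resistance until it met the stop (13 N contact). I then shut the fingers and pressed down on the tube.

**Last checks:**
- **Tube:** its centre measured about 0.6 mm from my measured seat point, with the yaw matching. Its outer end was at -65.0 mm along the V, as it should be.
- **Dowel:** its tail was at -115.8 mm against -115 mm nominal, about 51 mm sticking out of the tube. This was measured before the final press.
- **Press:** about 13 N down and steady, with about 5 N along the tube towards the stop and 1–3 N sideways. I had no direct reading of the force on each side of the V.
- **Bystanders:** the mug, glue jar and hammer looked unmoved in the last scene picture. I did not measure them, and the rivet box was mostly out of that crop; the arm never went near it.

**What disagreed:**
- **Tip offset:** the finger tips sit about 22–31 mm behind the reported TCP. The first attempt to grasp the tube therefore closed in the air above it, without touching it, and I corrected for this afterwards.
- **Bench contact:** the fingers pressed on the bench with about 24 N during both grasps, below the 40 N limit for the gripper body.

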